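Set a hanging rail's hanger at its balance point over the edge of a cutting board

TASK

The aluminium kitchen rail lying on the cutting board is to hang level from its red hanger, so find its balance point: first move the egg ring out from where the rail will come down, then push the rail, without gripping it, tin end first out over the end of the board until it only just tips and its end comes down on the bare bench. Leave it tipped there and slide the red hanger along the rail until the hanger's middle stands right over the board's edge. Do not disturb anything else, and leave the egg ring lying flat on the bench.

Things in the scene. Friction and masses are not known exactly. Their poses are not given: they have to be found in the camera images.
- board: wooden cutting board, 420 x 240 x 20 mm thick, fixed to the bench. Origin: centre of its underside, on the bench. Its x axis runs along its length towards the end over which the rail is pushed, y across it, z up
- edge (a point): the middle of the board's top edge at that end (the fulcrum), 20 mm above the bench; its x axis points horizontally outward from the board, y runs along the edge, z up
- rail: loose aluminium slotted rail, 420 long (x) x 30 wide x 15 mm high, about 0.5 kg with all on it, flat on the board (friction 0.5 to 0.7). Origin: mid-length, on its underside; x points along it to the tin end, z up. Balance point somewhere 120 to 170 mm from the tin end, to be found by tipping; then the tin end drops to the bench (tilt 0.11 to 0.17 rad) and the tail rises up to 50 mm
- rail_tail (a point): centre of the rail's tail end face (30 mm wide, 15 mm high), the end away from the tin, the one to push on; 210 mm behind the rail's origin, 7.5 mm above its underside. Axes as the rail's
- rail_front (a point): centre of the rail's tin-end face, 210 mm ahead of the rail's origin, 7.5 mm above its underside. Axes as the rail's
- tin_top (a point): centre of the green lid of the round spice tin (57 mm across) that is clamped fast on top of the rail near its front end; 47 mm above the rail's underside. How full it is, is unknown
- hanger_mark (a point): the point of the rail's underside straight below the middle of the red hanger: it coincides with the board's edge line when the hanger stands right over the edge. Axes as the rail's
- hanger_mid (a point): centre of the saddle block of the red hanger that slides in the slot of the rail's top: block 30 mm along the rail, 28 wide, 23 high, white lines on its sides at its middle; on it an eye 8 mm thick (along the rail), 26 wide, up to 49 mm above the rail's top. Point is 11 mm above the rail's top. About 0.4 N slides it and it stays where left; 6 g. Axes as the rail's
- egg_ring_mid (a point): centre, half-way up, of the loose aluminium egg ring: outer diameter 82 mm, inner diameter 76 mm, 14 mm high, 30 g, open at the top, lying flat on the bench beyond the board's end, where the rail will come down. z is its axis
- lunch_box: closed navy lunch box with steel clip latches, 193 x 114 x 59 mm high, loose. Origin: centre of its underside; x along its length
- mould: white triangular onigiri mould, rounded triangle within a circle of 51 mm radius, 34 mm high, loose. Origin: centre of its underside
- chopstick_case: clear chopstick case, 240 x 32 x 20 mm, loose, lying on the board beside the rail. Origin: centre of its underside; x along its length
- bowl: blue bowl, 100 mm across, 45 mm high, loose. Origin: centre of its underside
- sauce_bottle: dark sauce bottle with a red cap, 60 mm across, 150 mm high, loose. Origin: centre of its underside
- mug: white mug, 78 mm across, 85 mm high, its handle reaching 70 mm from its axis towards its y axis, loose. Origin: centre of its underside

How it is judged:
By the outcome, as a careful person would: the job done as asked, in the order asked, and still so for the second after the job is handed in, with the robot touching nothing.
It also fails if it takes over 72 s, if anything falls off the work surface, if the arm or the gripper's body presses on something with over 40 N, if the wrist force passes 120 N, or if a joint passes its speed limit or range.

ROBOT

A 7-joint arm with a two-finger parallel gripper is mounted at the origin on the work surface. World frame = base frame: x ahead of the robot, y to its left, z up, the work surface at z = 0. Lengths are in m, angles in rad, forces in N, time in s.
With the tool pointing down it reaches from about 0.4 to 0.9 m from the base axis. Payload 5.6 kg.
Tool frame: the origin (TCP) lies midway between the tips of the shut fingers; the grasp point (between the pads) lies hold_point_z behind it (hold_point_z is the distance from the TCP to the grasp point, in m); z points along the fingers, y is the line along which they close (so a half turn about z gives the same grasp; the last joint's range is limited). The gripper opens to 92 mm and grips with 3 to 60 N. Pads are 20 mm wide; open, the fingers measure 128 mm over their backs; the gripper's body (75 mm by 189 mm) begins 69 mm behind the grasp point.
Start: joints at [1.07, 0.468, -0.012, 1.603, 0.006, 1.071, -0.056], TCP at [0.287, -0.583, 0.215] pointing down, gripper open.
Joint ranges: [-2.53, 2.53], [-0.31, 2.02], [-1.57, 1.55], [0.28, 2.44], [-1.29, 4.43], [0.15, 1.84], [-2.92, 2.92]. Speed limits (rad/s): [2.57, 2.57, 3.14, 3.14, 3.14, 3.14, 3.14].

INTERFACE

Orientations are given as a unit quaternion [w, x, y, z].
In Python, from workcell import * gives the robot as it stands.
- The arm moves only by the tool jog_arm, never from a script. Its argument "commands" is a list of rows, each an object with "translation": the shift along the tool's x, y, z in cm, a list of three; "roll": the turn about the tool's z in rad; "grip": the gripper's target within -1 to 1 (fully open at 1, half-way at 0, shut at -1). A call has 1 to 10 rows; each row shifts and turns the commanded pose from where the row before left it, along the tool's axes as they then stand; what a row does not reach is not made up. A row lasts 1/12 s, in which the tool goes at most 41.7 mm and 7.16 degrees, less where a joint would pass 70% of its speed; a pose out of reach is approached as far as the arm can. A call is refused whole if a number of a shift passes 4.17 or a number of a turn 0.125, either way. A call with a gripper value outside its range is refused whole. The fingers move at their own pace and stop on an object; the grip force is fixed at half the most. Time passes only in rows, so rows that do not move let the fingers close. It gives the time, the measured TCP pose, the force, the opening and the grip force at its end, in the units of the state.
- get_obs(): the state, without advancing time (a new reading comes with each control period).
- snapshot(name): name is "side" or "top"; returns the picture (384x512x3 uint8, blue, green, red); there is no depth.
- camera_model(name): a dict with "camera_matrix" (3x3 intrinsics, pixels), "k1" (the pictures are not rectified: a ray, as slopes to the right and down, at radius r is drawn at 1 + k1 r^2 times it, then the intrinsics apply), "extrinsics" (4x4, takes a point from camera to world coordinates). Camera axes: x right, y up, looking along -z (the intrinsics and any distortion apply to the point x, -y, -z); pixel columns grow to the right and rows downward; lengths in m; the calibration is good to about 2 mm. A picture is of the moment at which its call begins. camera_model takes no time and is no camera call.
- job_done(): hands the job in; it is judged then, once.
The state is a dict: "t": time; "joint_pos": joint angles; "qvel": joint speeds; "joint_torque": joint torques, N m; "eef_pos": TCP position; "tool_rot": TCP orientation; "force": force on the tool from outside, world axes, zero at the start; "wrist_torque": the same for the moment, N m; "width": finger opening in m; "grasp_force": force on a finger pad.
Only numpy, scipy, OpenCV 4.12 (cv2) and the standard library are available. Lean on these libraries where they do the work, as an engineer would, in place of code of your own. Each camera call takes 0.05 s, during which the arm holds its last target. There are 200 camera calls.

## Working session

There is one attempt and no reset: what is moved stays moved. The work goes in short steps, Python scripts to look and compute and a tool call to move; the robot and the scene stay as the last step left them, time stands still between calls to the robot, and variables do not carry over. Pictures are saved under pics/ and viewed, at most 13 in all, crops included, and the job is handed in when it is done.

Besides the shell and the picture viewer there is one more tool, called after "Call:" as name(argument=value, ...), one argument or row to a line, values as JSON. jog_arm: Moves the arm, as the interface text tells. Its arguments: {"type":"object","properties":{"commands":{"type":"array"}},"required":["commands"]}

```bash
mkdir -p pics; ls; python3 - <<'E'
from workcell import *
import cv2
for n in("side","top"):
    cv2.imwrite(f"pics/{n}0.png",cv2.resize(snapshot(n),(800,600),interpolation=cv2.INTER_CUBIC)); print(camera_model(n))
print(get_obs())
E
```

```text
pics
{'camera_matrix': array([[369.87802476,   0.        , 255.09545805],
       [  0.        , 369.87802476, 189.72388509],
       [  0.        ,   0.        ,   1.        ]]), 'k1': 9.910053891173709e-05, 'extrinsics': array([[-9.66762790e-01,  1.69932147e-01, -1.91030818e-01,
         3.44720313e-01],
       [-2.55674967e-01, -6.42143648e-01,  7.22690699e-01,
         7.70280475e-01],
       [ 1.39155907e-04,  7.47512275e-01,  6.64247981e-01,
         7.47874141e-01],
       [ 0.00000000e+00,  0.00000000e+00,  0.00000000e+00,
         1.00000000e+00]])}
{'camera_matrix': array([[375.95689504,   0.        , 256.88036425],
       [  0.        , 375.95689504, 182.59946668],
       [  0.        ,   0.        ,   1.        ]]), 'k1': -0.09008105798490047, 'extrinsics': array([[ 0.02786526,  0.99642296, -0.07977981,  0.47274019],
       [-0.99902877,  0.02503494, -0.03625985, -0.00300323],
       [-0.03413287,  0.08071272,  0.9961528 ,  1.0917455 ],
       [ 0.        ,  0.        ,  0.        ,  1.        ]])}
{'t': 0.1, 'joint_pos': array([ 1.07001914,  0.46830873, -0.01158905,  1.60348216,  0.00597856,
        1.071414  , -0.05630443]), 'qvel': array([ 4.61050677e-04,  9.18665979e-04, -9.99777165e-04, -4.93304215e-05,
       -5.54087790e-04,  1.01140792e-03, -8.91614154e-04]), 'joint_torque': array([ 2.15420674e-03, -5.21646595e+01, -1.18435716e-02, -2.44366962e+01,
       -5.67766896e-02,  1.40729683e-02,  8.11405539e-05]), 'eef_pos': array([ 0.28698503, -0.58265015,  0.2137433 ]), 'tool_rot': array([-7.55170139e-04,  9.73929271e-01,  2.26850509e-01, -2.28126239e-04]), 'force': array([-0.02752964,  1.27057839, -0.11735461]), 'wrist_torque': array([-0.01152162,  0.05167161, -0.02935625]), 'grasp_force': 0.0, 'width': 0.09199965803648694}
```

View pics/side0.png

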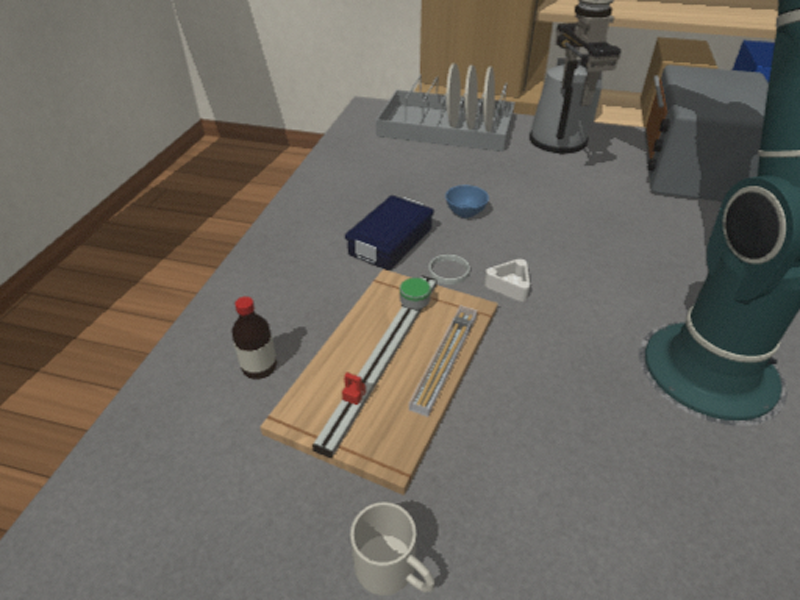

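View pics/top0.png

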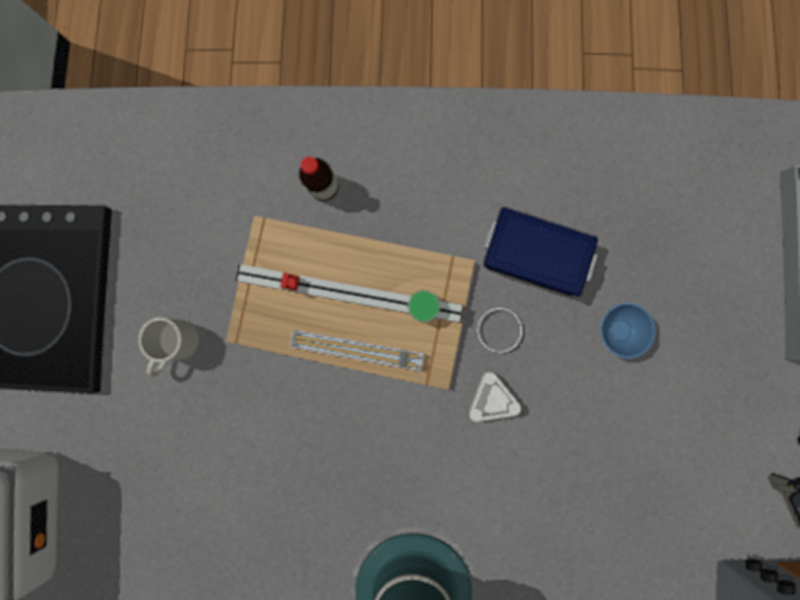

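The side view shows the tail's black cap at about (325,448), hanger (353,388), lid (414,290) and ring (450,268). In the top view they are at (239,274), (290,282), (424,306) and (500,330). I'll triangulate from these.

```bash
cat > h.py <<'E'
import numpy as np, cv2
from workcell import *
def ray(n,u,v,s=1.0):
    """pixel (scaled by s) -> origin, direction (world)"""
    c=camera_model(n);E=c["extrinsics"];u=(u+.5)/s-.5;v=(v+.5)/s-.5
    p=cv2.undistortPoints(np.array([[[u,v]]],float),c["camera_matrix"],np.array([c["k1"],0,0,0.]))[0,0]
    # model: drawn at (1+k1 r^2) times the ray = OpenCV's k1
    return E[:3,3],E[:3,:3]@np.array([p[0],-p[1],-1])
def atz(n,u,v,z,s=1.0):
    o,d=ray(n,u,v,s);return o+d*(z-o[2])/d[2]
def tri(a,b,s=1.0):
    """a=side px, b=top px"""
    (o1,d1),(o2,d2)=ray("side",*a,s),ray("top",*b,s)
    k=np.linalg.lstsq(np.c_[d1,-d2],o2-o1,rcond=None)[0]
    p,q=o1+k[0]*d1,o2+k[1]*d2;return (p+q)/2,np.linalg.norm(p-q)
def proj(n,P):
    c=camera_model(n);E=c["extrinsics"];P=np.atleast_2d(P)
    q=(P-E[:3,3])@E[:3,:3];q[:,1:]*=-1
    return cv2.projectPoints(q,np.zeros(3),np.zeros(3),c["camera_matrix"],np.array([c["k1"],0,0,0.]))[0][:,0]
def blob(img,col):
    h=cv2.cvtColor(img,cv2.COLOR_BGR2HSV)
    m=cv2.inRange(h,(50,90,60),(75,255,255)) if col=="green" else cv2.inRange(h,(0,120,60),(8,255,255))|cv2.inRange(h,(172,120,60),(180,255,255))
    n,_,st,ce=cv2.connectedComponentsWithStats(m);return [(st[i].tolist(),ce[i].round(2)) for i in range(1,n) if st[i,4]>12]
def tool():
    from scipy.spatial.transform import Rotation as R
    o=get_obs();q=o["tool_rot"];M=R.from_quat([q[1],q[2],q[3],q[0]]).as_matrix()
    return o,o["eef_pos"],M
def to(P):
    o,p,M=tool();return ((np.array(P)-p)@M*100).round(2)
E
python3 - <<'E'
from h import *
s=1.5625
np.set_printoptions(precision=4,suppress=True)
for k,a,b in [("ring",(450,268),(500,330)),("tail",(325,448),(239,274)),("lid",(414,290),(424,306)),("hang",(353,388),(290,282))]: print(k,*tri(a,b,s))
for k,b in [("bTL",(256,217)),("bTR",(474,262)),("bBR",(449,389)),("bBL",(228,343))]: print(k,atz("top",*b,.02,s))
for k,a in [("bTR",(388,271)),("bBR",(497,304)),("bBL",(406,479)),("bTL",(264,427))]: print("side",k,atz("side",*a,.02,s))
o,p,M=tool();print(p,M,proj("top",p)*s,proj("side",p)*s)
for n in("side","top"):
  i=snapshot(n);print(n,blob(i,"green"),blob(i,"red"))
try: print(hold_point_z)
except Exception as e: print(e)
i=snapshot("top")[130:280,140:340];cv2.imwrite("pics/c1.png",cv2.resize(i,None,fx=4,fy=4,interpolation=cv2.INTER_CUBIC))
i=snapshot("side")[160:310,160:360];cv2.imwrite("pics/c2.png",cv2.resize(i,None,fx=4,fy=4,interpolation=cv2.INTER_CUBIC))
E
```

```text
ring [ 0.4808 -0.1467  0.0078] 0.0031646014285108106
tail [0.5706 0.336  0.0321] 0.0019622888486124125
lid [ 0.5209 -0.0056  0.0576] 0.0007807693300856883
hang [0.5582 0.2357 0.0521] 0.0015624771187441513
bTL [0.6809 0.3132 0.02  ]
bTR [ 0.6053 -0.0954  0.02  ]
bBR [ 0.3733 -0.0548  0.02  ]
bBL [0.4439 0.3547 0.02  ]
side bTR [ 0.5948 -0.0908  0.02  ]
side bBR [ 0.3714 -0.0488  0.02  ]
side bBL [0.4462 0.347  0.02  ]
side bTL [0.6754 0.3173 0.02  ]
[ 0.287  -0.5827  0.2137] [[ 0.8971  0.4419 -0.0008]
 [ 0.4419 -0.8971  0.0014]
 [-0.0001 -0.0016 -1.    ]] [[800.5848 464.1121]] [[574.2437  95.4023]]
side [([257, 178, 18, 12, 162], array([265.34, 183.37]))] [([151, 190, 11, 12, 115], array([156.1 , 195.38])), ([219, 238, 15, 21, 206], array([225.33, 248.44]))]
top [([262, 187, 19, 18, 269], array([270.92, 195.53]))] [([192, 100, 12, 12, 110], array([197.73, 105.62])), ([179, 175, 12, 11, 101], array([184.9 , 179.94]))]
0.0187
```

View pics/c1.png

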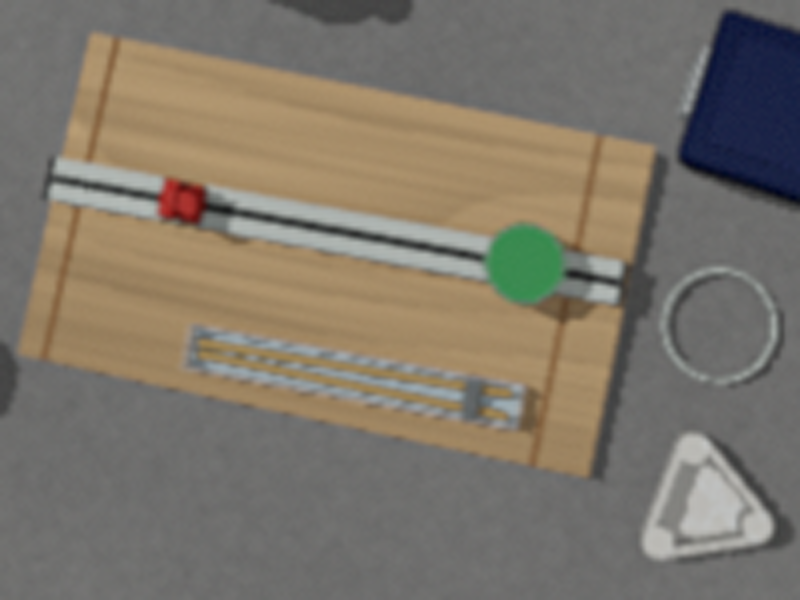

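View pics/c2.png

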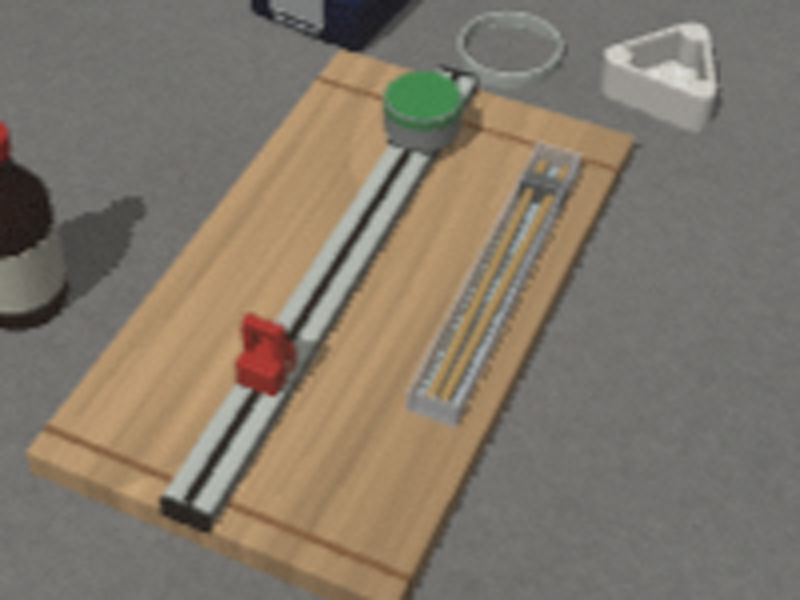

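Top crop: the rail centreline runs from the tail (52,179) to the front (622,282), the ring centre is at (720,326) and the board's end edge runs (656,146) to (592,476). Side crop: tail top edge about (188,507), ring centre (511,48), board corners (345,50), (634,137) and (30,452).

```bash
python3 - <<'E'
from h import *
np.set_printoptions(precision=4,suppress=True)
T=lambda u,v:((u+.5)/4-.5+140,(v+.5)/4-.5+130)
S=lambda u,v:((u+.5)/4-.5+160,(v+.5)/4-.5+160)
t,f=atz("top",*T(52,179),.035),atz("top",*T(622,282),.035)
print("tail,front",t,f,np.linalg.norm(f-t),np.degrees(np.arctan2(*(f-t)[1::-1])))
print("tri tail",*tri(S(188,507),T(52,179)),"front",*tri(S(459,75),T(622,282)))
print("ring",*tri(S(511,48),T(720,326)))
for k,a,b in [("TR",(345,50),(656,146)),("BR",(634,137),(592,476)),("TL",(30,452),(92,34))]: print(k,*tri(S(*a),T(*b)),atz("top",*T(*b),.02))
print("mould",[atz("top",*T(*b),.034)[:2] for b in [(695,435),(645,550),(773,530)]])
g=np.array([.481,-.147]);print(to([.481,-.147,.1]), to([.481,-.147,.006]))
E
```

```text
tail,front [0.5736 0.3359 0.035 ] [ 0.5108 -0.0732  0.035 ] 0.41386255303567493 -98.72416112920388
tri tail [0.573  0.3365 0.0325] 0.001615197899183955 front [ 0.5093 -0.0737  0.0315] 0.0032876492352582175
ring [ 0.4812 -0.1461  0.0069] 0.00158098233004699
TR [ 0.6069 -0.0974  0.0174] 0.00551003828329368 [ 0.6093 -0.0966  0.02  ]
BR [ 0.3723 -0.0564  0.0151] 0.002097565934160363 [ 0.3738 -0.056   0.02  ]
TL [0.6816 0.3164 0.0187] 0.002446945246877435 [0.6826 0.3164 0.02  ]
mould [array([ 0.4055, -0.1264]), array([ 0.325 , -0.0934]), array([ 0.3411, -0.1819])]
[ 36.65 -30.53  11.44] [ 36.65 -30.53  20.84]
```

Call:
jog_arm(
  commands=[
    {"translation":[3.0,-2.5,0.8],"roll":0,"grip":-1},
    {"translation":[3.0,-2.5,0.8],"roll":0,"grip":-1},
    {"translation":[3.0,-2.5,0.8],"roll":0,"grip":-1},
    {"translation":[3.0,-2.5,0.8],"roll":0,"grip":-1},
    {"translation":[3.0,-2.5,0.8],"roll":0,"grip":-1},
    {"translation":[3.0,-2.5,0.8],"roll":0,"grip":-1},
    {"translation":[3.0,-2.5,0.8],"roll":0,"grip":-1},
    {"translation":[3.0,-2.5,0.8],"roll":0,"grip":-1},
    {"translation":[3.0,-2.5,0.8],"roll":0,"grip":-1},
    {"translation":[3.0,-2.5,0.8],"roll":0,"grip":-1},
  ],
)

```text
t: 1.13
eef_pos: [0.4464, -0.2246, 0.1345]
tool_rot: [0.0, 0.974, 0.227, 0.0]
force: [1.0, 0.3, -0.8]
width: 0.0273
grasp_force: 0.0
```

Call:
jog_arm(
  commands=[
    {"translation":[3.4,-2.8,0.8],"roll":0,"grip":-1},
    {"translation":[3.3,-2.7,0.8],"roll":0,"grip":-1},
    {"translation":[0,0,0],"roll":-0.12,"grip":-1},
    {"translation":[0,0,0],"roll":-0.12,"grip":-1},
    {"translation":[0,0,0],"roll":-0.12,"grip":-1},
    {"translation":[0,0,0],"roll":-0.12,"grip":-1},
    {"translation":[0,0,0],"roll":-0.12,"grip":-1},
    {"translation":[0,0,0],"roll":-0.12,"grip":-1},
    {"translation":[0,0,0],"roll":-0.12,"grip":-1},
    {"translation":[0,0,0],"roll":-0.12,"grip":-1},
  ],
)

```text
t: 1.97
eef_pos: [0.4798, -0.1517, 0.1195]
tool_rot: [0.0, 0.757, 0.653, -0.0]
force: [-0.7, -0.1, 0.1]
width: 0.0001
grasp_force: 0.0
```

```bash
python3 - <<'E'
from h import *
o,p,M=tool();print(o["t"],p,M.round(3),o["width"],o["force"],to([.481,-.147,.006]))
# ring target
for q in [(.465,-.225),(.35,-.29)]: print(q,to([*q,.006]),proj("top",[*q,0])*1.5625)
for b in [(628,332),(601,332)]: print(atz("top",*b,.04,1.5625))
E
```

```text
1.9667 [ 0.47977978 -0.15168047  0.11952839] [[ 0.147  0.989  0.   ]
 [ 0.989 -0.147 -0.   ]
 [-0.     0.    -1.   ]] 0.0001241458661001073 [-0.69575162 -0.07215038  0.09783804] [ 0.48  0.05 11.35]
(0.465, -0.225) [-7.47 -0.39 11.35] [[541.4616882 340.1857054]]
(0.35, -0.29) [-15.58 -10.81  11.35] [[575.70840707 403.65215954]]
[ 0.48393086 -0.37183459  0.04      ]
[ 0.48283457 -0.32298263  0.04      ]
```

Call:
jog_arm(
  commands=[
    {"translation":[0.4,0,3.0],"roll":0,"grip":-1},
    {"translation":[0,0,3.5],"roll":0,"grip":-1},
    {"translation":[0,0,3.0],"roll":0,"grip":-1},
    {"translation":[0,0,1.8],"roll":0,"grip":-1},
    {"translation":[0,0,0],"roll":0,"grip":-1},
    {"translation":[-1.5,0,0],"roll":0,"grip":-1},
    {"translation":[-1.5,0,0],"roll":0,"grip":-1},
    {"translation":[-1.0,0,0],"roll":0,"grip":-1},
    {"translation":[-1.0,0,0],"roll":0,"grip":-1},
    {"translation":[-1.0,0,0],"roll":0,"grip":-1},
  ],
)

```text
t: 2.8
eef_pos: [0.4716, -0.2079, 0.0073]
tool_rot: [0.001, 0.759, 0.651, 0.0]
force: [0.6, 0.9, 1.5]
width: 0.0007
grasp_force: 0.1
```

Call:
jog_arm(
  commands=[
    {"translation":[-1.0,0,0],"roll":0,"grip":-1},
    {"translation":[-1.0,0,0],"roll":0,"grip":-1},
    {"translation":[-0.8,-1.0,0],"roll":0,"grip":-1},
    {"translation":[-0.8,-1.0,0],"roll":0,"grip":-1},
    {"translation":[-0.8,-1.0,0],"roll":0,"grip":-1},
    {"translation":[-0.8,-1.0,0],"roll":0,"grip":-1},
    {"translation":[-0.8,-1.0,0],"roll":0,"grip":-1},
    {"translation":[-0.8,-1.0,0],"roll":0,"grip":-1},
    {"translation":[-0.8,-1.0,0],"roll":0,"grip":-1},
    {"translation":[-0.8,-1.0,0],"roll":0,"grip":-1},
  ],
)

```text
t: 3.63
eef_pos: [0.3781, -0.2784, 0.0065]
tool_rot: [0.0, 0.759, 0.651, -0.0]
force: [0.6, -0.0, -0.5]
width: 0.0007
grasp_force: 0.1
```

Call:
jog_arm(
  commands=[
    {"translation":[-0.7,-1.0,0],"roll":0,"grip":-1},
    {"translation":[-0.7,-1.0,0],"roll":0,"grip":-1},
    {"translation":[-0.7,-1.0,0],"roll":0,"grip":-1},
    {"translation":[-0.3,-0.5,0],"roll":0,"grip":-1},
    {"translation":[0.3,0.5,0],"roll":0,"grip":-1},
    {"translation":[0.3,0.5,0],"roll":0,"grip":-1},
    {"translation":[0,0,-1.0],"roll":0,"grip":-1},
    {"translation":[0,0,-3.0],"roll":0,"grip":-1},
    {"translation":[0,0,-3.5],"roll":0,"grip":-1},
    {"translation":[0,0,-3.5],"roll":0,"grip":-1},
  ],
)

```text
t: 4.47
eef_pos: [0.3526, -0.2903, 0.118]
tool_rot: [-0.001, 0.758, 0.652, 0.0]
force: [-0.2, -0.8, -0.7]
width: 0.0001
grasp_force: 0.0
```

```bash
python3 - <<'E'
from h import *
o,p,M=tool();print(o["t"],p,o["force"],to([.576,.365,.15]))
cv2.imwrite("pics/t2.png",cv2.resize(snapshot("top")[90:300,140:420],None,fx=2.85,fy=2.85,interpolation=cv2.INTER_CUBIC))
E
```

```text
4.4667 [ 0.35260538 -0.29030504  0.1180095 ] [-0.15886667 -0.78628531 -0.71845712] [68.14 12.28 -3.11]
```

View pics/t2.png

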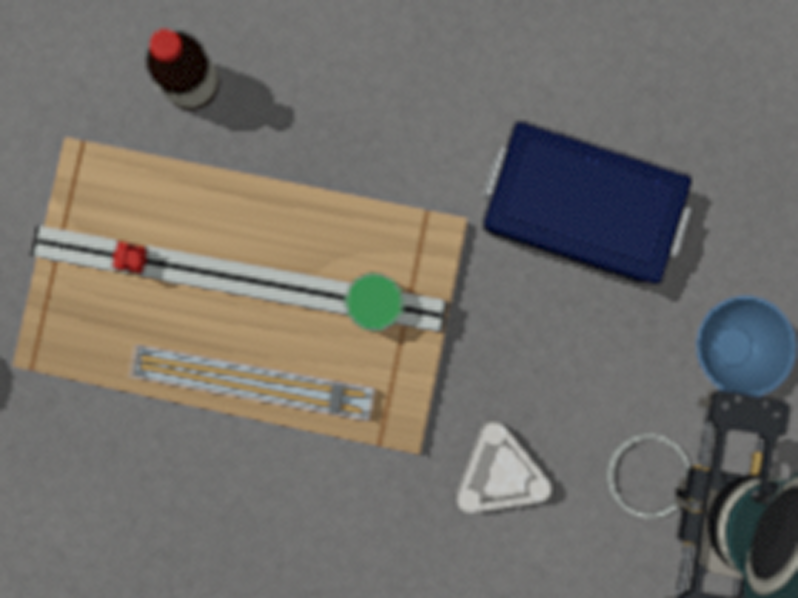

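The ring now lies flat at crop pixel (650,477), clear of the rail's path, and nothing else has moved. Next I go behind the tail.

Call:
jog_arm(
  commands=[
    {"translation":[3.4,0.6,0],"roll":0,"grip":-1},
    {"translation":[3.4,0.6,0],"roll":0,"grip":-1},
    {"translation":[3.4,0.6,0],"roll":0,"grip":-1},
    {"translation":[3.4,0.6,0],"roll":0,"grip":-1},
    {"translation":[3.4,0.6,0],"roll":0,"grip":-1},
    {"translation":[3.4,0.6,0],"roll":0,"grip":-1},
    {"translation":[3.4,0.6,0],"roll":0,"grip":-1},
    {"translation":[3.4,0.6,0],"roll":0,"grip":-1},
    {"translation":[3.4,0.6,0],"roll":0,"grip":-1},
    {"translation":[3.4,0.6,0],"roll":0,"grip":-1},
  ],
)

```text
t: 5.35
eef_pos: [0.4636, 0.0379, 0.1172]
tool_rot: [0.0, 0.758, 0.652, 0.0]
force: [1.1, -0.3, 0.6]
width: 0.0004
grasp_force: 0.0
```

Call:
jog_arm(
  commands=[
    {"translation":[3.4,0.6,0],"roll":0,"grip":-1},
    {"translation":[3.4,0.6,0],"roll":0,"grip":-1},
    {"translation":[3.4,0.6,0],"roll":0,"grip":-1},
    {"translation":[3.4,0.6,0],"roll":0,"grip":-1},
    {"translation":[3.4,0.6,0],"roll":0,"grip":-1},
    {"translation":[3.4,0.6,0],"roll":0,"grip":-1},
    {"translation":[3.4,0.6,0],"roll":0,"grip":-1},
    {"translation":[3.4,0.6,0],"roll":0,"grip":-1},
    {"translation":[3.4,0.6,0],"roll":0,"grip":-1},
    {"translation":[3.4,0.6,0],"roll":0,"grip":-1},
  ],
)

```text
t: 6.18
eef_pos: [0.5739, 0.3649, 0.117]
tool_rot: [-0.0, 0.759, 0.652, 0.0]
force: [1.2, 0.4, 0.0]
width: 0.0002
grasp_force: 0.0
```

```bash
python3 - <<'E'
from h import *
o,p,M=tool();print(o["t"],p,M.round(3)[:2],o["force"],to([.579,.3705,.025]),to([.5725,.329,.025]))
print(atz("top",165,340,.085,1.5625))
E
```

```text
6.1833 [0.57393075 0.36494974 0.1169707 ] [[ 0.151  0.989  0.   ]
 [ 0.989 -0.151  0.001]] [1.2498456  0.42423112 0.04542669] [0.62 0.42 9.2 ] [-3.58  0.4   9.2 ]
[0.44689951 0.44746895 0.085     ]
```

Call:
jog_arm(
  commands=[
    {"translation":[0.6,0.4,3.0],"roll":0,"grip":-1},
    {"translation":[0,0,3.2],"roll":0,"grip":-1},
    {"translation":[0,0,2.0],"roll":0,"grip":-1},
    {"translation":[0,0,1.0],"roll":0,"grip":-1},
    {"translation":[0,0,0],"roll":0,"grip":-1},
    {"translation":[-0.8,0,0],"roll":0,"grip":-1},
    {"translation":[-0.5,0,0],"roll":0,"grip":-1},
    {"translation":[-0.5,0,0],"roll":0,"grip":-1},
    {"translation":[-0.5,0,0],"roll":0,"grip":-1},
    {"translation":[-0.5,0,0],"roll":0,"grip":-1},
  ],
)

```text
t: 7.02
eef_pos: [0.5758, 0.3408, 0.0265]
tool_rot: [-0.0, 0.759, 0.651, 0.002]
force: [0.4, 3.6, 2.8]
width: 0.0007
grasp_force: 2.0
```

Call:
jog_arm(
  commands=[
    {"translation":[-0.6,0,0],"roll":0,"grip":-1},
    {"translation":[-0.6,0,0],"roll":0,"grip":-1},
    {"translation":[-0.6,0,0],"roll":0,"grip":-1},
    {"translation":[-0.6,0,0],"roll":0,"grip":-1},
    {"translation":[-0.6,0,0],"roll":0,"grip":-1},
    {"translation":[-0.6,0,0],"roll":0,"grip":-1},
    {"translation":[-0.6,0,0],"roll":0,"grip":-1},
    {"translation":[-0.6,0,0],"roll":0,"grip":-1},
    {"translation":[-0.6,0,0],"roll":0,"grip":-1},
    {"translation":[-0.6,0,0],"roll":0,"grip":-1},
  ],
)

```text
t: 7.85
eef_pos: [0.5655, 0.2797, 0.0244]
tool_rot: [-0.0, 0.759, 0.651, -0.0]
force: [0.6, 4.4, 3.8]
width: 0.0006
grasp_force: 2.1
```

```bash
python3 - <<'E'
from h import *
o,p,M=tool();print(o["t"],p,M.round(3)[:2],o["force"])
a=snapshot("side");b=snapshot("top");print(blob(a,"green"),blob(b,"green"),blob(b,"red"),blob(a,"red"))
cv2.imwrite("pics/t3.png",cv2.resize(b[130:280,140:340],None,fx=4,fy=4,interpolation=cv2.INTER_CUBIC))
G=lambda x:max(blob(x,"green"),key=lambda r:r[0][4])[1]
print(tri(G(a),G(b)))
E
```

```text
7.85 [0.56546336 0.27972174 0.02435896] [[ 0.153  0.988 -0.   ]
 [ 0.988 -0.153 -0.   ]] [0.64865385 4.41119622 3.76452695]
[([266, 164, 18, 11, 147], array([274.65, 168.99]))] [([288, 191, 20, 19, 277], array([297.34, 200.32]))] [([193, 100, 11, 12, 109], array([197.86, 105.72])), ([205, 180, 12, 11, 100], array([210.17, 184.79]))] [([151, 190, 11, 13, 116], array([156.09, 195.44])), ([235, 219, 11, 14, 117], array([239.97, 225.91]))]
(array([ 0.50904797, -0.07731019,  0.06474641]), np.float64(0.0005729096966728878))
```

View pics/t3.png

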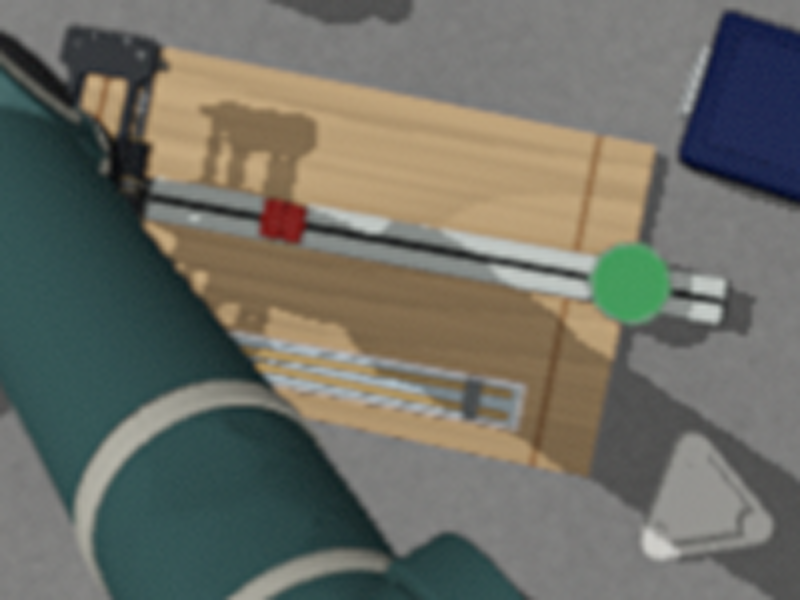

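The rail slides straight: lid at (630,283) and rail front at (725,300), past the edge. Pushing on.

Call:
jog_arm(
  commands=[
    {"translation":[-0.6,0,0],"roll":0,"grip":-1},
    {"translation":[-0.6,0,0],"roll":0,"grip":-1},
    {"translation":[-0.6,0,0],"roll":0,"grip":-1},
    {"translation":[-0.6,0,0],"roll":0,"grip":-1},
    {"translation":[-0.6,0,0],"roll":0,"grip":-1},
    {"translation":[-0.6,0,0],"roll":0,"grip":-1},
    {"translation":[-0.5,0,0],"roll":0,"grip":-1},
    {"translation":[-0.3,0,0],"roll":0,"grip":-1},
    {"translation":[-0.2,0,0],"roll":0,"grip":-1},
    {"translation":[0.3,0,0],"roll":0,"grip":-1},
  ],
)

```text
t: 8.78
eef_pos: [0.559, 0.236, 0.0243]
tool_rot: [0.001, 0.76, 0.65, -0.001]
force: [-0.2, -0.2, 0.9]
width: 0.0005
grasp_force: 0.0
```

```bash
cat > chk.py <<'E'
from h import *
np.set_printoptions(precision=4,suppress=True)
o,p,M=tool();a=snapshot("side");b=snapshot("top")
G=lambda x:max(blob(x,"green"),key=lambda r:r[0][4])[1]
L,e=tri(G(a),G(b))
print("t",o["t"],"tcp",p,"F",o["force"],"lid",L,"err",round(e,4),"lid-tcp along",round(float((p-L)@M[:,0]),4))
E
python3 chk.py
```

```text
t 8.7833 tcp [0.559  0.236  0.0243] F [-0.2287 -0.2252  0.9439] lid [ 0.5017 -0.1205  0.0666] err 0.0009 lid-tcp along 0.3612
```

Call:
jog_arm(
  commands=[
    {"translation":[-0.5,0,0],"roll":0,"grip":-1},
    {"translation":[-0.4,0,0],"roll":0,"grip":-1},
    {"translation":[-0.2,0,0],"roll":0,"grip":-1},
    {"translation":[0.3,0,0],"roll":0,"grip":-1},
    {"translation":[0,0,0],"roll":0,"grip":-1},
    {"translation":[0,0,0],"roll":0,"grip":-1},
  ],
)

```text
t: 9.38
eef_pos: [0.5577, 0.2297, 0.0243]
tool_rot: [0.0, 0.759, 0.651, -0.0]
force: [0.9, -0.6, -0.1]
width: -0.0001
grasp_force: 0.0
```

```bash
python3 chk.py
```

```text
t 9.3833 tcp [0.5577 0.2297 0.0243] F [ 0.8894 -0.6313 -0.1048] lid [ 0.5002 -0.1282  0.0663] err 0.0011 lid-tcp along 0.3625
```

Call:
jog_arm(
  commands=[
    {"translation":[-0.4,0,0],"roll":0,"grip":-1},
    {"translation":[-0.2,0,0],"roll":0,"grip":-1},
    {"translation":[0.3,0,0],"roll":0,"grip":-1},
    {"translation":[0,0,0],"roll":0,"grip":-1},
    {"translation":[0,0,0],"roll":0,"grip":-1},
  ],
)

```text
t: 9.9
eef_pos: [0.5573, 0.2269, 0.0244]
tool_rot: [0.0, 0.759, 0.651, -0.0]
force: [0.7, 0.2, 0.4]
width: 0.0006
grasp_force: 0.0
```

```bash
python3 chk.py
```

```text
t 9.9 tcp [0.5573 0.2269 0.0244] F [0.7147 0.2142 0.4096] lid [ 0.5003 -0.1308  0.0648] err 0.0001 lid-tcp along 0.3622
```

Call:
jog_arm(
  commands=[
    {"translation":[-0.4,0,0],"roll":0,"grip":-1},
    {"translation":[-0.1,0,0],"roll":0,"grip":-1},
    {"translation":[0.3,0,0],"roll":0,"grip":-1},
    {"translation":[0,0,0],"roll":0,"grip":-1},
    {"translation":[-0.4,0,0],"roll":0,"grip":-1},
    {"translation":[-0.1,0,0],"roll":0,"grip":-1},
    {"translation":[0.3,0,0],"roll":0,"grip":-1},
    {"translation":[0,0,0],"roll":0,"grip":-1},
  ],
)

```text
t: 10.67
eef_pos: [0.5567, 0.223, 0.0244]
tool_rot: [0.0, 0.759, 0.651, -0.0]
force: [-0.2, -0.1, 0.1]
width: 0.0004
grasp_force: 0.0
```

```bash
python3 chk.py
```

```text
t 10.6667 tcp [0.5567 0.223  0.0244] F [-0.1567 -0.0922  0.1008] lid [ 0.4995 -0.1343  0.0646] err 0.0007 lid-tcp along 0.3619
```

Call:
jog_arm(
  commands=[
    {"translation":[-0.4,0,0],"roll":0,"grip":-1},
    {"translation":[-0.1,0,0],"roll":0,"grip":-1},
    {"translation":[0.3,0,0],"roll":0,"grip":-1},
    {"translation":[0,0,0],"roll":0,"grip":-1},
    {"translation":[-0.4,0,0],"roll":0,"grip":-1},
    {"translation":[-0.1,0,0],"roll":0,"grip":-1},
    {"translation":[0.3,0,0],"roll":0,"grip":-1},
    {"translation":[0,0,0],"roll":0,"grip":-1},
  ],
)

```text
t: 11.43
eef_pos: [0.5561, 0.2191, 0.0244]
tool_rot: [0.0, 0.759, 0.651, -0.0]
force: [0.5, 1.3, 0.1]
width: 0.0006
grasp_force: 0.0
```

```bash
python3 chk.py
```

```text
t 11.4333 tcp [0.5561 0.2191 0.0244] F [0.5004 1.2669 0.133 ] lid [ 0.4981 -0.1381  0.0669] err 0.0013 lid-tcp along 0.3619
```

Call:
jog_arm(
  commands=[
    {"translation":[-0.4,0,0],"roll":0,"grip":-1},
    {"translation":[-0.1,0,0],"roll":0,"grip":-1},
    {"translation":[0.3,0,0],"roll":0,"grip":-1},
    {"translation":[0,0,0],"roll":0,"grip":-1},
    {"translation":[-0.4,0,0],"roll":0,"grip":-1},
    {"translation":[-0.1,0,0],"roll":0,"grip":-1},
    {"translation":[0.3,0,0],"roll":0,"grip":-1},
    {"translation":[0,0,0],"roll":0,"grip":-1},
  ],
)

```text
t: 12.2
eef_pos: [0.5555, 0.2152, 0.0244]
tool_rot: [0.0, 0.759, 0.651, -0.0]
force: [1.4, 0.5, -0.0]
width: 0.0003
grasp_force: 0.0
```

```bash
python3 chk.py
```

```text
t 12.2 tcp [0.5555 0.2152 0.0244] F [ 1.3914  0.517  -0.0107] lid [ 0.4972 -0.1423  0.0668] err 0.0017 lid-tcp along 0.3622
```

Call:
jog_arm(
  commands=[
    {"translation":[-0.4,0,0],"roll":0,"grip":-1},
    {"translation":[-0.1,0,0],"roll":0,"grip":-1},
    {"translation":[0.3,0,0],"roll":0,"grip":-1},
    {"translation":[0,0,0],"roll":0,"grip":-1},
    {"translation":[-0.4,0,0],"roll":0,"grip":-1},
    {"translation":[-0.1,0,0],"roll":0,"grip":-1},
    {"translation":[0.3,0,0],"roll":0,"grip":-1},
    {"translation":[0,0,0],"roll":0,"grip":-1},
  ],
)

```text
t: 12.97
eef_pos: [0.5549, 0.2112, 0.0244]
tool_rot: [0.0, 0.759, 0.651, -0.0]
force: [0.6, -0.2, 0.4]
width: 0.0003
grasp_force: 0.0
```

```bash
python3 chk.py
```

```text
t 12.9667 tcp [0.5549 0.2112 0.0244] F [ 0.6019 -0.1701  0.3653] lid [ 0.4967 -0.1467  0.0658] err 0.0015 lid-tcp along 0.3626
```

Call:
jog_arm(
  commands=[
    {"translation":[-0.4,0,0],"roll":0,"grip":-1},
    {"translation":[-0.1,0,0],"roll":0,"grip":-1},
    {"translation":[0.3,0,0],"roll":0,"grip":-1},
    {"translation":[0,0,0],"roll":0,"grip":-1},
    {"translation":[-0.4,0,0],"roll":0,"grip":-1},
    {"translation":[-0.1,0,0],"roll":0,"grip":-1},
    {"translation":[0.3,0,0],"roll":0,"grip":-1},
    {"translation":[0,0,0],"roll":0,"grip":-1},
  ],
)

```text
t: 13.73
eef_pos: [0.5543, 0.2073, 0.0244]
tool_rot: [0.0, 0.759, 0.651, -0.0]
force: [-0.6, -0.3, 0.0]
width: 0.0001
grasp_force: 0.0
```

```bash
python3 chk.py
```

```text
t 13.7333 tcp [0.5543 0.2073 0.0244] F [-0.5572 -0.3017  0.0116] lid [ 0.4955 -0.1519  0.0629] err 0.0011 lid-tcp along 0.364
```

Call:
jog_arm(
  commands=[
    {"translation":[0.3,0,0],"roll":0,"grip":-1},
    {"translation":[0,0,0],"roll":0,"grip":-1},
    {"translation":[0,0,0],"roll":0,"grip":-1},
    {"translation":[0,0,0],"roll":0,"grip":-1},
  ],
)

```text
t: 14.17
eef_pos: [0.5548, 0.2102, 0.0244]
tool_rot: [0.0, 0.759, 0.651, -0.0]
force: [-0.4, -0.3, 0.8]
width: 0.0003
grasp_force: 0.0
```

```bash
python3 chk.py
```

```text
t 14.1667 tcp [0.5548 0.2102 0.0244] F [-0.429  -0.2566  0.834 ] lid [ 0.4953 -0.1561  0.0527] err 0.0006 lid-tcp along 0.371
```

It has tipped. I'll back off, lift and look.

Call:
jog_arm(
  commands=[
    {"translation":[1.5,0,0],"roll":0,"grip":-1},
    {"translation":[2.0,0,0],"roll":0,"grip":-1},
    {"translation":[1.0,0,-2.0],"roll":0,"grip":-1},
    {"translation":[1.0,0,-3.5],"roll":0,"grip":-1},
    {"translation":[1.0,0,-3.5],"roll":0,"grip":-1},
    {"translation":[0,0,-3.0],"roll":0,"grip":-1},
    {"translation":[0,0,0],"roll":0,"grip":-1},
  ],
)

```text
t: 14.85
eef_pos: [0.5676, 0.2793, 0.1514]
tool_rot: [0.001, 0.758, 0.652, 0.006]
force: [0.9, 0.5, -0.1]
width: 0.0005
grasp_force: 0.0
```

```bash
python3 chk.py; python3 - <<'E'
from h import *
a=snapshot("side");b=snapshot("top");print(blob(a,"red"),blob(b,"red"))
c=np.vstack([b[150:225,175:345],a[135:260,190:360]]);cv2.imwrite("pics/t4.png",cv2.resize(c,None,fx=3,fy=3,interpolation=cv2.INTER_CUBIC))
cv2.imwrite("pics/raw_side.png",a);cv2.imwrite("pics/raw_top.png",b)
E
```

```text
t 14.85 tcp [0.5676 0.2793 0.1514] F [ 0.8758  0.5334 -0.1044] lid [ 0.4953 -0.1561  0.0526] err 0.0006 lid-tcp along 0.442
[([151, 190, 11, 13, 116], array([156.09, 195.44]))] [([192, 100, 12, 12, 108], array([197.85, 105.74])), ([232, 183, 12, 11, 103], array([237.66, 188.08]))]
```

View pics/t4.png

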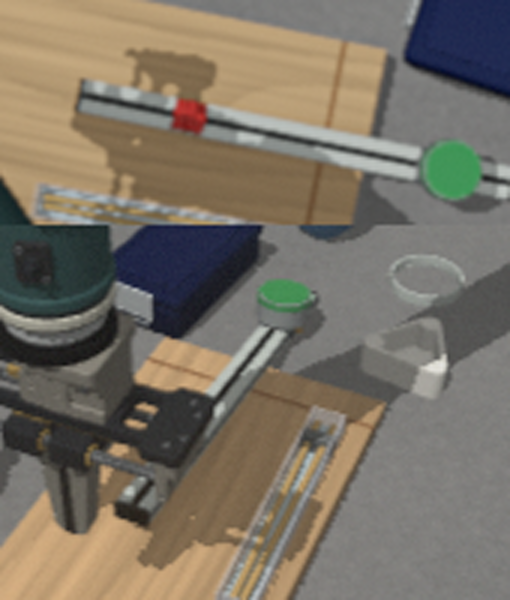

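The rail is tipped: lid at (451,170) in the top part and the ring and the rest are undisturbed. The hanger is at (190,116), hidden by the gripper in the side view. Now I'll measure the edge with sub-pixel fits and find the hanger.

```bash
cat > edge.py <<'E'
from h import *
np.set_printoptions(precision=4,suppress=True)
def sub(img,A,B,ts,n):
    """sub-pixel wood/bench boundary of 'redness' near the line A-B, at fractions ts, along the normal; line fit in world at z=.02"""
    A,B=np.array(A,float),np.array(B,float);d=(B-A)/np.linalg.norm(B-A);nn=np.array([-d[1],d[0]])
    f=img.astype(np.float32);m=cv2.GaussianBlur((f[...,2]-f[...,0])/(f.sum(2)+1),(3,3),0)
    k=np.arange(-5,5.01,.25);P=[]
    for t in ts:
        q=A+t*(B-A)+k[:,None]*nn
        g=np.abs(np.gradient(cv2.remap(m,q[:,0].astype(np.float32),q[:,1].astype(np.float32),cv2.INTER_LINEAR).ravel()))
        g[g<.5*g.max()]=0;P.append(atz(n,*(A+t*(B-A)+(k@g/g.sum())*nn),.02))
    P=np.array(P)[:,:2];vx,vy,x,y=cv2.fitLine(P.astype(np.float32),cv2.DIST_HUBER,0,.001,.001).ravel()
    r=(P-[x,y])@[-vy,vx];return np.array([x,y]),np.array([vx,vy]),r.std()
def edges(a,b):
    t=np.r_[np.linspace(.06,.28,12),np.linspace(.55,.93,20)]
    s=np.r_[np.linspace(.06,.2,8),np.linspace(.6,.93,20)]
    return sub(b,(303.6,166.1),(287.6,248.6),t,"top"),sub(a,(245.9,172.1),(318,193.9),s,"side")
E
python3 - <<'E'
from edge import *
a,b=cv2.imread("pics/raw_side.png"),cv2.imread("pics/raw_top.png")
for c,v,r in edges(a,b): print("edge",c,v,r,"y at x=.503:",c[1]+(.503-c[0])*v[1]/v[0],"normal deg",np.degrees(np.arctan2(v[0],-v[1])))
R=(237.66,188.08)
for z in (.065,.07,.075): print(z,atz("top",*R,z))
o,p,M=tool();print(p,M.round(3)[:2])
# tail cap in top: t4 px (81,95)/3+offset
print("tail",atz("top",(81.5)/3-.5+175,95.5/3-.5+150,.075))
E
```

```text
edge [ 0.485  -0.0744] [ 0.982  -0.1889] 0.0002779002657416602 y at x=.503: -0.07786695 normal deg 79.11319
edge [ 0.4464 -0.0663] [ 0.9839 -0.179 ] 0.0005238227941307364 y at x=.503: -0.076622754 normal deg 79.68954
0.065 [0.5386 0.0867 0.065 ]
0.07 [0.5382 0.0863 0.07  ]
0.075 [0.5379 0.0858 0.075 ]
[0.564  0.2743 0.1433] [[ 0.152  0.988 -0.002]
 [ 0.988 -0.152 -0.001]]
tail [0.5538 0.1851 0.075 ]
```

Call:
jog_arm(
  commands=[
    {"translation":[-3.5,0.1,0],"roll":0,"grip":-1},
    {"translation":[-3.5,0.1,0],"roll":0,"grip":-1},
    {"translation":[-3.5,0.1,0],"roll":0,"grip":-1},
    {"translation":[-3.5,0,0],"roll":0,"grip":-1},
    {"translation":[-0.5,0,2.0],"roll":0,"grip":-1},
    {"translation":[0,0,2.0],"roll":0,"grip":-1},
    {"translation":[0,0,1.5],"roll":0,"grip":-1},
    {"translation":[0,0,0.5],"roll":0,"grip":-1},
    {"translation":[0,0,0],"roll":0,"grip":-1},
    {"translation":[0,0,0],"roll":0,"grip":-1},
  ],
)

```text
t: 15.88
eef_pos: [0.5452, 0.131, 0.0839]
tool_rot: [-0.001, 0.759, 0.651, -0.001]
force: [0.3, 0.8, 0.1]
width: 0.0007
grasp_force: 0.0
```

```bash
python3 chk.py; python3 - <<'E'
from h import *
print(to([.545,.1305,.072]))
a=snapshot("side");b=snapshot("top");print(blob(a,"red"),blob(b,"red"))
E
```

```text
t 15.8833 tcp [0.5452 0.131  0.0839] F [0.2595 0.7858 0.1122] lid [ 0.495  -0.1554  0.0564] err 0.0008 lid-tcp along 0.2907
[-0.08 -0.09  1.3 ]
[([151, 190, 11, 13, 116], array([156.09, 195.44])), ([250, 192, 8, 18, 105], array([253.32, 200.81]))] [([193, 100, 11, 12, 110], array([197.83, 105.68])), ([234, 184, 10, 11, 82], array([238.59, 188.23]))]
```

Call:
jog_arm(
  commands=[
    {"translation":[0,0,0.8],"roll":0,"grip":-1},
    {"translation":[0,0,0.4],"roll":0,"grip":-1},
    {"translation":[-0.8,0,0.11],"roll":0,"grip":-1},
    {"translation":[-0.8,0,0.11],"roll":0,"grip":-1},
    {"translation":[-0.6,0,0.09],"roll":0,"grip":-1},
    {"translation":[-0.6,0,0.09],"roll":0,"grip":-1},
    {"translation":[-0.6,0,0.09],"roll":0,"grip":-1},
    {"translation":[-0.6,0,0.09],"roll":0,"grip":-1},
    {"translation":[-0.6,0,0.09],"roll":0,"grip":-1},
    {"translation":[-0.6,0,0.09],"roll":0,"grip":-1},
  ],
)

```text
t: 16.92
eef_pos: [0.5376, 0.0786, 0.0649]
tool_rot: [0.0, 0.759, 0.651, 0.0]
force: [0.0, 0.5, 0.5]
width: 0.0005
grasp_force: 0.2
```

```bash
python3 chk.py; python3 - <<'E'
from h import *
a=snapshot("side");b=snapshot("top");A=blob(a,"red");B=blob(b,"red");print(A,B);print(tri(A[-1][1],B[-1][1]))
E
```

```text
t 16.9167 tcp [0.5376 0.0786 0.0649] F [0.008  0.5054 0.5105] lid [ 0.4948 -0.1551  0.0563] err 0.0004 lid-tcp along 0.2375
[([258, 186, 5, 17, 45], array([260.18, 194.04])), ([151, 190, 11, 12, 115], array([156.1 , 195.38]))] [([193, 100, 11, 12, 109], array([197.85, 105.63]))]
(array([0.74652448, 0.19142083, 0.14092482]), np.float64(0.00024190308712644583))
```

Call:
jog_arm(
  commands=[
    {"translation":[-0.8,0,0.115],"roll":0,"grip":-1},
    {"translation":[-0.8,0,0.115],"roll":0,"grip":-1},
    {"translation":[-0.8,0,0.115],"roll":0,"grip":-1},
    {"translation":[-0.8,0,0.115],"roll":0,"grip":-1},
    {"translation":[-0.8,0,0.115],"roll":0,"grip":-1},
    {"translation":[-0.8,0,0.115],"roll":0,"grip":-1},
    {"translation":[-0.8,0,0.115],"roll":0,"grip":-1},
    {"translation":[-0.8,0,0.115],"roll":0,"grip":-1},
    {"translation":[-0.8,0,0.115],"roll":0,"grip":-1},
    {"translation":[-0.8,0,0.115],"roll":0,"grip":-1},
  ],
)

```text
t: 17.95
eef_pos: [0.5252, -0.0006, 0.0532]
tool_rot: [-0.0, 0.759, 0.651, -0.0]
force: [-0.7, -0.1, 0.5]
width: 0.0003
grasp_force: 0.2
```

Call:
jog_arm(
  commands=[
    {"translation":[-0.8,0,0.115],"roll":0,"grip":-1},
    {"translation":[-0.8,0,0.115],"roll":0,"grip":-1},
    {"translation":[-0.6,0,0.09],"roll":0,"grip":-1},
    {"translation":[-0.4,0,0.06],"roll":0,"grip":-1},
    {"translation":[0,0,0],"roll":0,"grip":-1},
  ],
)

```text
t: 18.37
eef_pos: [0.5212, -0.0268, 0.0493]
tool_rot: [0.0, 0.76, 0.65, -0.0]
force: [-0.4, -0.1, -0.9]
width: 0.0007
grasp_force: 0.0
```

```bash
python3 chk.py; python3 - <<'E'
from h import *
a=snapshot("side");b=snapshot("top");A=blob(a,"red");B=blob(b,"red");print(A,B)
cv2.imwrite("pics/raw_side2.png",a);cv2.imwrite("pics/raw_top2.png",b)
c=np.vstack([b[165:235,255:345],a[145:215,215:305]]);cv2.imwrite("pics/t5.png",cv2.resize(c,(540,840)[0:2],interpolation=cv2.INTER_CUBIC)[:, :] if 0 else cv2.resize(np.hstack([b[165:235,250:325],a[145:215,215:290]]),None,fx=5,fy=5,interpolation=cv2.INTER_CUBIC))
E
```

```text
[([272, 168, 5, 16, 44], array([274.52, 175.93])), ([151, 190, 11, 12, 115], array([156.1 , 195.38]))] [([192, 100, 12, 12, 109], array([197.83, 105.69]))]Traceback (most recent call last):
  File "chk.py", line 5, in <module>
    L,e=tri(G(a),G(b))
            ~^^^
  File "chk.py", line 4, in <lambda>
    G=lambda x:max(blob(x,"green"),key=lambda r:r[0][4])[1]
               ~~~^^^^^^^^^^^^^^^^^^^^^^^^^^^^^^^^^^^^^^
ValueError: max() iterable argument is empty
```

View pics/t5.png

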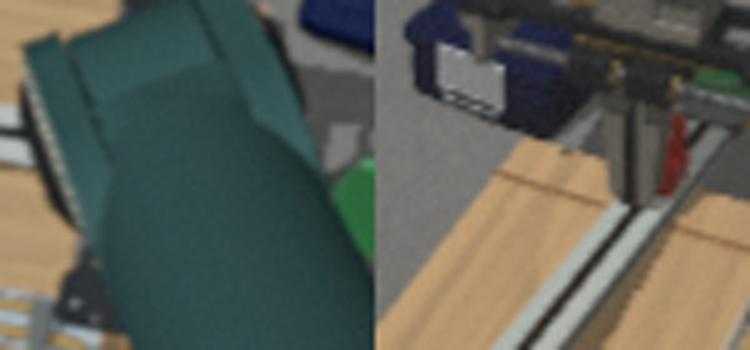

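The arm hides the hanger in both views, so I'll lift and step beyond the tin to look.

Call:
jog_arm(
  commands=[
    {"translation":[1.0,0,0],"roll":0,"grip":-1},
    {"translation":[0,0,-3.5],"roll":0,"grip":-1},
    {"translation":[0,0,-4.0],"roll":0,"grip":-1},
    {"translation":[0,0,-4.0],"roll":0,"grip":-1},
    {"translation":[-3.0,-1.5,0],"roll":0,"grip":-1},
    {"translation":[-3.5,-1.5,0],"roll":0,"grip":-1},
    {"translation":[-3.5,-1.5,0],"roll":0,"grip":-1},
    {"translation":[-3.5,-1.5,0],"roll":0,"grip":-1},
    {"translation":[-3.5,-1.5,0],"roll":0,"grip":-1},
    {"translation":[-3.5,-1.5,0],"roll":0,"grip":-1},
  ],
)

```text
t: 19.4
eef_pos: [0.4022, -0.2049, 0.1649]
tool_rot: [0.0, 0.759, 0.652, 0.0]
force: [0.4, -0.6, 0.1]
width: 0.0004
grasp_force: 0.0
```

Call:
jog_arm(
  commands=[
    {"translation":[-3.5,0,0],"roll":0,"grip":-1},
    {"translation":[-3.5,0,0],"roll":0,"grip":-1},
    {"translation":[-3.5,0,0],"roll":0,"grip":-1},
    {"translation":[-3.0,0,0],"roll":0,"grip":-1},
    {"translation":[0,0,0],"roll":0,"grip":-1},
  ],
)

```text
t: 19.82
eef_pos: [0.381, -0.3436, 0.1645]
tool_rot: [0.001, 0.761, 0.648, -0.001]
force: [-0.6, -0.3, -0.5]
width: 0.0004
grasp_force: 0.0
```

```bash
python3 chk.py; python3 - <<'E'
from edge import *
a=snapshot("side");b=snapshot("top");A=blob(a,"red");B=blob(b,"red");print(A,B)
cv2.imwrite("pics/raw_side2.png",a);cv2.imwrite("pics/raw_top2.png",b)
for c,v,r in edges(a,b): print("edge",c,v,r,"y at x=.503:",c[1]+(.503-c[0])*v[1]/v[0])
cv2.imwrite("pics/t5.png",cv2.resize(np.hstack([b[170:220,250:315],a[150:200,230:295]]),None,fx=6,fy=6,interpolation=cv2.INTER_CUBIC))
E
```

```text
t 19.8167 tcp [ 0.381  -0.3436  0.1645] F [-0.6146 -0.3268 -0.4976] lid [ 0.4949 -0.1557  0.0549] err 0.0001 lid-tcp along -0.2039
[([266, 166, 11, 18, 142], array([271.27, 175.36])), ([151, 190, 11, 12, 115], array([156.1 , 195.38]))] [([192, 100, 12, 12, 109], array([197.78, 105.6 ])), ([282, 193, 13, 12, 107], array([288.02, 198.56]))]
edge [ 0.4962 -0.0773] [ 0.9841 -0.1777] 0.0002523211096965204 y at x=.503: -0.07855803
edge [ 0.4596 -0.0687] [ 0.9838 -0.1792] 0.00048426703859543883 y at x=.503: -0.07660944
```

View pics/t5.png

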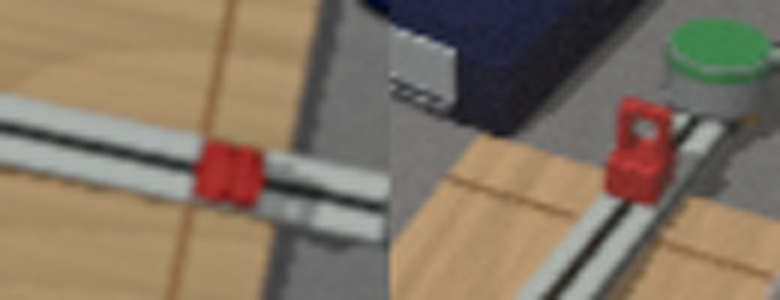

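Top half: the hanger block is at about (230,175), some 45 px short of the edge (about 20 mm). Side half: the hanger is at (640,155). I'll fit a hanger silhouette model to both masks.

```bash
cat > fit.py <<'E'
from edge import *
import sys
from scipy.optimize import least_squares
K=8
def boxpts(x,y,z): return np.array([[i,j,k] for i in x for j in y for k in z])
def model(n,P0,u,th,s,l):
    """silhouette moments (centroid) of the hanger at s behind the edge along the rail, offset l"""
    ax=np.array([*(u*np.cos(th)),-np.sin(th)]);ay=np.array([-u[1],u[0],0]);az=np.cross(ax,ay)
    W=lambda q:P0-ax*s+ay*l+q@np.c_[ax,ay,az].T
    o=proj(n,P0)[0].round()-20;m=np.zeros((40*K,40*K),np.uint8)
    def fill(q,v):
        p=(proj(n,W(q))-o+.5)*K;cv2.fillConvexPoly(m,cv2.convexHull(p.astype(np.float32)).round().astype(int),v)
    fill(boxpts([-.004,.004],[-.013,.013],[.038,.064]),1)
    if n=="side":
        a=np.linspace(0,6.28,20);fill(np.c_[0*a-.004,.007*np.cos(a),.051+.007*np.sin(a)],0)
    fill(boxpts([-.015,.015],[-.014,.014],[.015,.038]),1)
    M=cv2.moments(m,True);return np.array([M["m10"],M["m01"]])/M["m00"]/K-.5+o, M["m00"]/K/K
def run(a,b,th=.143):
    out=[]
    u=np.array([-.152,-.988]);u/=np.linalg.norm(u)
    for n,im,(c,v,r) in zip(("top","side"),(b,a),edges(a,b)):
        P0=np.array([.503,c[1]+(.503-c[0])*v[1]/v[0],.02])
        R=[x for x in blob(im,"red") if x[1][0]>215][0]
        f=lambda q:model(n,P0,u,th,q[0]/1e3,q[1]/1e3)[0]-R[1]
        q=least_squares(f,[20.,0.],diff_step=.05,x_scale=10).x
        print(n,"s,l mm",q.round(2),"resid px",f(q).round(2),"area model/seen",model(n,P0,u,th,*(q/1e3))[1],R[0][4])
if __name__=="__main__": 
    a,b=cv2.imread(sys.argv[1]),cv2.imread(sys.argv[2])
    for th in (.13,.143,.156): run(a,b,th)
E
python3 fit.py pics/raw_side2.png pics/raw_top2.png
```

```text
top s,l mm [31.56  0.  ] resid px [-0.5   2.39] area model/seen 130.484375 107
side s,l mm [33.12  0.  ] resid px [1.6  1.28] area model/seen 184.21875 142
top s,l mm [31.79  0.  ] resid px [-0.43  2.39] area model/seen 130.453125 107
side s,l mm [33.83  0.  ] resid px [1.56 1.17] area model/seen 183.609375 142
top s,l mm [31.41  0.  ] resid px [-0.14  2.43] area model/seen 132.21875 107
side s,l mm [34.14  0.  ] resid px [1.56 1.08] area model/seen 182.96875 142
```

```bash
sed -i 's/\[20.,0.\],diff_step=.05,x_scale=10/[20.,6.],diff_step=.1,x_scale=10/; s/(0,120,60),(8,/(0,100,40),(9,/; s/(172,120,60)/(170,100,40)/' fit.py h.py; python3 fit.py pics/raw_side2.png pics/raw_top2.png; python3 - <<'E'
from h import *
o,p,M=tool();print(p,M.round(4))
E
```

```text
top s,l mm [31.92  6.64] resid px [-0.05 -0.  ] area model/seen 130.90625 113
side s,l mm [28.4   6.61] resid px [0.   0.02] area model/seen 182.171875 150
top s,l mm [32.29  6.58] resid px [0.01 0.01] area model/seen 132.34375 113
side s,l mm [29.53  6.41] resid px [-0.01 -0.  ] area model/seen 181.828125 150
top s,l mm [32.62  6.59] resid px [ 0.01 -0.  ] area model/seen 132.609375 113
side s,l mm [30.71  6.18] resid px [-0.01 -0.  ] area model/seen 182.453125 150
[ 0.38299123 -0.33613518  0.16448574] [[ 1.501e-01  9.887e-01  1.000e-04]
 [ 9.887e-01 -1.501e-01  8.000e-04]
 [ 8.000e-04 -0.000e+00 -1.000e+00]]
```

Call:
jog_arm(
  commands=[
    {"translation":[3.4,0.9,0],"roll":0,"grip":-1},
    {"translation":[3.4,0.9,0],"roll":0,"grip":-1},
    {"translation":[3.4,0.9,0],"roll":0,"grip":-1},
    {"translation":[3.4,0.9,0],"roll":0,"grip":-1},
    {"translation":[3.4,0.9,0],"roll":0,"grip":-1},
    {"translation":[3.4,0.9,0],"roll":0,"grip":-1},
    {"translation":[3.4,0.9,0],"roll":0,"grip":-1},
    {"translation":[3.4,0.9,0],"roll":0,"grip":-1},
    {"translation":[3.4,0.9,0],"roll":0,"grip":-1},
    {"translation":[3.2,0.9,0],"roll":0,"grip":-1},
  ],
)

```text
t: 20.85
eef_pos: [0.5226, -0.0135, 0.1649]
tool_rot: [0.0, 0.758, 0.652, 0.0]
force: [-0.1, -0.3, -0.6]
width: 0.0006
grasp_force: 0.0
```

Call:
jog_arm(
  commands=[
    {"translation":[0,0,0],"roll":0,"grip":-1},
    {"translation":[0,0,0],"roll":0,"grip":-1},
    {"translation":[0,0,3.0],"roll":0,"grip":-1},
    {"translation":[0,0,3.5],"roll":0,"grip":-1},
  ],
)

```text
t: 21.18
eef_pos: [0.5243, -0.018, 0.101]
tool_rot: [0.002, 0.759, 0.651, 0.002]
force: [0.5, -1.0, -0.2]
width: 0.0007
grasp_force: 0.0
```

```bash
python3 - <<'E'
from h import *
o,p,M=tool();print(p,M.round(4),o["force"],to([.5227,-.017,.051]))
E
```

```text
[ 0.52428528 -0.01797648  0.10100452] [[ 1.524e-01  9.883e-01  5.700e-03]
 [ 9.883e-01 -1.524e-01 -1.600e-03]
 [-7.000e-04  5.900e-03 -1.000e+00]] [ 0.52603552 -0.98844441 -0.18169634] [ 0.08 -0.2   5.  ]
```

Call:
jog_arm(
  commands=[
    {"translation":[0.1,-0.2,2.5],"roll":0,"grip":-1},
    {"translation":[0,0,1.8],"roll":0,"grip":-1},
    {"translation":[0,0,0.4],"roll":0,"grip":-1},
    {"translation":[0,0,0],"roll":0,"grip":-1},
    {"translation":[-0.6,0,0.09],"roll":0,"grip":-1},
    {"translation":[-0.6,0,0.09],"roll":0,"grip":-1},
    {"translation":[-0.6,0,0.09],"roll":0,"grip":-1},
    {"translation":[-0.6,0,0.09],"roll":0,"grip":-1},
    {"translation":[-0.6,0,0.09],"roll":0,"grip":-1},
    {"translation":[-0.3,0,0.04],"roll":0,"grip":-1},
  ],
)

```text
t: 22.02
eef_pos: [0.5159, -0.0505, 0.0479]
tool_rot: [0.0, 0.76, 0.65, 0.0]
force: [0.8, -0.2, 0.9]
width: 0.0002
grasp_force: 0.2
```

Call:
jog_arm(
  commands=[
    {"translation":[-0.3,0,0.04],"roll":0,"grip":-1},
    {"translation":[0,0,0],"roll":0,"grip":-1},
    {"translation":[0,0,0],"roll":0,"grip":-1},
  ],
)

```text
t: 22.27
eef_pos: [0.5152, -0.052, 0.0472]
tool_rot: [-0.0, 0.759, 0.651, -0.0]
force: [-0.4, -0.3, 0.1]
width: 0.0005
grasp_force: 0.0
```

Call:
jog_arm(
  commands=[
    {"translation":[1.0,0,0],"roll":0,"grip":-1},
    {"translation":[0,0,-3.5],"roll":0,"grip":-1},
    {"translation":[0,0,-4.0],"roll":0,"grip":-1},
    {"translation":[0,0,-4.0],"roll":0,"grip":-1},
    {"translation":[-3.0,-1.5,0],"roll":0,"grip":-1},
    {"translation":[-3.5,-1.5,0],"roll":0,"grip":-1},
    {"translation":[-3.5,-1.5,0],"roll":0,"grip":-1},
    {"translation":[-3.5,-1.5,0],"roll":0,"grip":-1},
    {"translation":[-3.5,-1.5,0],"roll":0,"grip":-1},
    {"translation":[-3.5,-1.5,0],"roll":0,"grip":-1},
  ],
)

```text
t: 23.1
eef_pos: [0.3961, -0.2312, 0.1625]
tool_rot: [0.0, 0.759, 0.652, 0.0]
force: [1.4, -0.2, -0.7]
width: 0.0004
grasp_force: 0.0
```

Call:
jog_arm(
  commands=[
    {"translation":[-3.0,0,0],"roll":0,"grip":-1},
    {"translation":[-3.0,0,0],"roll":0,"grip":-1},
    {"translation":[-3.0,0,0],"roll":0,"grip":-1},
    {"translation":[-2.0,0,0],"roll":0,"grip":-1},
    {"translation":[0,0,0],"roll":0,"grip":-1},
    {"translation":[0,0,0],"roll":0,"grip":-1},
  ],
)

```text
t: 23.6
eef_pos: [0.3802, -0.3393, 0.162]
tool_rot: [-0.0, 0.759, 0.651, 0.0]
force: [-0.1, 0.4, -0.3]
width: 0.0007
grasp_force: 0.0
```

```bash
python3 chk.py; python3 - <<'E'
from edge import *
from fit import run
o,p,M=tool();print(p,M.round(4))
a=snapshot("side");b=snapshot("top");cv2.imwrite("pics/raw_side3.png",a);cv2.imwrite("pics/raw_top3.png",b)
for c,v,r in edges(a,b): print("edge",c,v,r,"y at x=.503:",c[1]+(.503-c[0])*v[1]/v[0])
print([x for x in blob(a,"red")+blob(b,"red")]);run(a,b)
cv2.imwrite("pics/t6.png",cv2.resize(np.hstack([b[170:220,260:325],a[145:195,235:300]]),None,fx=6,fy=6,interpolation=cv2.INTER_CUBIC))
E
```

```text
t 23.6 tcp [ 0.3802 -0.3393  0.162 ] F [-0.0705  0.4437 -0.2587] lid [ 0.4947 -0.1563  0.0523] err 0.0006 lid-tcp along -0.1983
[ 0.3806 -0.3377  0.1621] [[ 0.1501  0.9887 -0.0001]
 [ 0.9887 -0.1501  0.0009]
 [ 0.0009 -0.0002 -1.    ]]
edge [ 0.5021 -0.0784] [ 0.984 -0.178] 0.0002561328651281851 y at x=.503: -0.07854067
edge [ 0.4375 -0.0648] [ 0.9843 -0.1766] 0.00047824739271345106 y at x=.503: -0.07653269
[([269, 162, 12, 18, 144], array([274.6, 171.4])), ([150, 190, 12, 13, 125], array([156.  , 195.65])), ([192, 100, 12, 12, 118], array([197.63, 105.81])), ([291, 195, 13, 12, 112], array([297.1 , 200.54]))]
top s,l mm [5.68 5.96] resid px [-0.01 -0.01] area model/seen 131.6875 112
side s,l mm [3.99 5.83] resid px [-0.01  0.01] area model/seen 174.3125 144
```

View pics/t6.png

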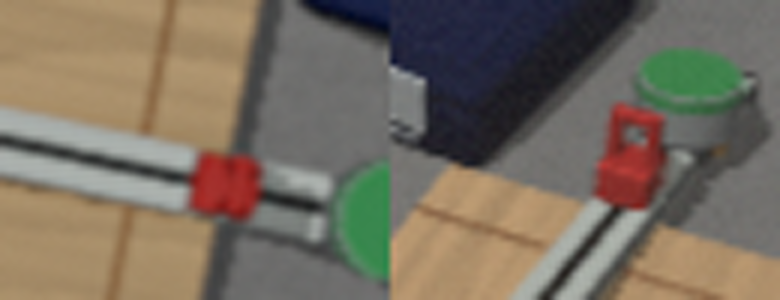

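The hanger is about 5 mm short of the edge: block centre at (225,185) against the edge at about x=229 in the top half. I'll cross-check with the block's edge profile before the last push.

```bash
cat > prof.py <<'E'
from edge import *
import sys
def prof(a,b,th=.143):
    (c,v,r),_=edges(a,b);u=np.array([-.152,-.988])
    ax=np.array([*(u*np.cos(th)),-np.sin(th)]);ay=np.array([-u[1],u[0],0]);az=np.cross(ax,ay)
    P0=np.array([.503,c[1]+(.503-c[0])*v[1]/v[0],.02])
    f=b.astype(np.float32);red=f[...,2]-np.maximum(f[...,0],f[...,1])
    k=np.arange(-.06,.04,.0005);res=[]
    for h,side in((.015,0),(.038,1)):
        p=[]
        for l in np.arange(-.001,.0135,.001):      # block spans l = 6 +- 14 mm
            q=proj("top",P0+ay*l+az*h+k[:,None]*ax).astype(np.float32)
            p.append(cv2.remap(red,q[:,0].copy(),q[:,1].copy(),cv2.INTER_LINEAR).ravel())
        p=np.mean(p,0);i=np.flatnonzero(p>.5*np.percentile(p,97));i=i[-1] if side else i[0]
        res.append(k[i]*1e3)
    print("tail end -> mark",res[0]+15,"front end -> mark",res[1]-15)
if __name__=="__main__":
    for n in sys.argv[1:]: prof(cv2.imread(f"pics/raw_side{n}.png"),cv2.imread(f"pics/raw_top{n}.png"))
E
python3 prof.py 2 3
```

```text
tail end -> mark -29.999999999999986 front end -> mark -33.99999999999996
tail end -> mark -2.999999999999961 front end -> mark -7.499999999999938
```

Call:
jog_arm(
  commands=[
    {"translation":[3.2,0.9,0],"roll":0,"grip":-1},
    {"translation":[3.2,0.9,0],"roll":0,"grip":-1},
    {"translation":[3.2,0.9,0],"roll":0,"grip":-1},
    {"translation":[3.2,0.9,0],"roll":0,"grip":-1},
    {"translation":[3.2,0.9,0],"roll":0,"grip":-1},
    {"translation":[3.2,0.9,0],"roll":0,"grip":-1},
    {"translation":[3.2,0.9,0],"roll":0,"grip":-1},
    {"translation":[3.2,0.9,0],"roll":0,"grip":-1},
    {"translation":[3.2,0.9,0],"roll":0,"grip":-1},
    {"translation":[3.0,0.9,0],"roll":0,"grip":-1},
  ],
)

```text
t: 24.63
eef_pos: [0.5175, -0.0359, 0.1625]
tool_rot: [0.0, 0.758, 0.652, 0.0]
force: [0.2, -0.4, 0.6]
width: 0.0004
grasp_force: 0.0
```

Call:
jog_arm(
  commands=[
    {"translation":[0,0,0],"roll":0,"grip":-1},
    {"translation":[0.3,0,2.0],"roll":0,"grip":-1},
    {"translation":[0,0,3.0],"roll":0,"grip":-1},
    {"translation":[0,0,0],"roll":0,"grip":-1},
    {"translation":[0,0,0],"roll":0,"grip":-1},
  ],
)

```text
t: 25.05
eef_pos: [0.5164, -0.0354, 0.1116]
tool_rot: [-0.001, 0.759, 0.652, -0.001]
force: [0.3, -0.3, 0.2]
width: 0.0004
grasp_force: 0.0
```

```bash
python3 - <<'E'
from h import *
o,p,M=tool();print(p,M.round(4),o["force"],to([.5175,-.037,.049]),to([.5144,-.0571,.0465]))
E
```

```text
[ 0.51643055 -0.03542764  0.11155573] [[ 1.510e-01  9.885e-01 -3.300e-03]
 [ 9.885e-01 -1.510e-01  4.000e-04]
 [-1.000e-04 -3.300e-03 -1.000e+00]] [ 0.26287928 -0.29585519  0.22983202] [-0.14  0.15  6.26] [-2.17  0.15  6.51]
```

Call:
jog_arm(
  commands=[
    {"translation":[0,0.1,2.5],"roll":0,"grip":-1},
    {"translation":[0,0,2.5],"roll":0,"grip":-1},
    {"translation":[0,0,1.2],"roll":0,"grip":-1},
    {"translation":[0,0,0],"roll":0,"grip":-1},
    {"translation":[-0.6,0,0.05],"roll":0,"grip":-1},
    {"translation":[-0.6,0,0.05],"roll":0,"grip":-1},
    {"translation":[-0.3,0,0.05],"roll":0,"grip":-1},
    {"translation":[-0.3,0,0.05],"roll":0,"grip":-1},
    {"translation":[0,0,0],"roll":0,"grip":-1},
    {"translation":[0,0,0],"roll":0,"grip":-1},
  ],
)

```text
t: 25.88
eef_pos: [0.5162, -0.0544, 0.0487]
tool_rot: [0.0, 0.759, 0.651, 0.0]
force: [-0.3, -0.8, -0.2]
width: 0.0006
grasp_force: 0.0
```

```bash
python3 - <<'E'
from h import *
o,p,M=tool();print(p,o["force"],to([.5144,-.0571,.0465]))
E
```

```text
[ 0.51624964 -0.05442487  0.04871115] [-0.31542057 -0.75721793 -0.23831901] [-0.29 -0.14  0.22]
```

Call:
jog_arm(
  commands=[
    {"translation":[-0.15,0,0.05],"roll":0,"grip":-1},
    {"translation":[-0.15,0,0.05],"roll":0,"grip":-1},
    {"translation":[0,0,0],"roll":0,"grip":-1},
    {"translation":[0,0,0],"roll":0,"grip":-1},
  ],
)

```text
t: 26.22
eef_pos: [0.5155, -0.057, 0.0472]
tool_rot: [-0.0, 0.759, 0.651, -0.0]
force: [-0.5, -0.6, -0.5]
width: 0.0005
grasp_force: 0.0
```

Call:
jog_arm(
  commands=[
    {"translation":[1.0,0,0],"roll":0,"grip":-1},
    {"translation":[0,0,-3.5],"roll":0,"grip":-1},
    {"translation":[0,0,-4.0],"roll":0,"grip":-1},
    {"translation":[0,0,-4.0],"roll":0,"grip":-1},
    {"translation":[-3.0,-1.5,0],"roll":0,"grip":-1},
    {"translation":[-3.5,-1.5,0],"roll":0,"grip":-1},
    {"translation":[-3.5,-1.5,0],"roll":0,"grip":-1},
    {"translation":[-3.5,-1.5,0],"roll":0,"grip":-1},
    {"translation":[-3.5,-1.5,0],"roll":0,"grip":-1},
    {"translation":[-3.5,-1.5,0],"roll":0,"grip":-1},
  ],
)

```text
t: 27.05
eef_pos: [0.3961, -0.2365, 0.1625]
tool_rot: [0.0, 0.759, 0.651, 0.0]
force: [1.1, -1.4, -0.0]
width: 0.0
grasp_force: 0.0
```

Call:
jog_arm(
  commands=[
    {"translation":[-3.0,0,0],"roll":0,"grip":-1},
    {"translation":[-3.0,0,0],"roll":0,"grip":-1},
    {"translation":[-3.0,0,0],"roll":0,"grip":-1},
    {"translation":[-2.0,0,0],"roll":0,"grip":-1},
    {"translation":[0,0,0],"roll":0,"grip":-1},
    {"translation":[0,0,0],"roll":0,"grip":-1},
  ],
)

```text
t: 27.55
eef_pos: [0.3802, -0.3446, 0.162]
tool_rot: [-0.0, 0.76, 0.65, 0.0]
force: [-0.4, 0.4, 0.3]
width: 0.0004
grasp_force: 0.0
```

```bash
python3 chk.py; python3 - <<'E'
from edge import *
from fit import run
a=snapshot("side");b=snapshot("top");cv2.imwrite("pics/raw_side4.png",a);cv2.imwrite("pics/raw_top4.png",b)
run(a,b)
cv2.imwrite("pics/t7.png",cv2.resize(np.vstack([b[90:260,140:400],a[100:280,150:410]]),None,fx=1.7,fy=1.7,interpolation=cv2.INTER_CUBIC))
E
python3 prof.py 4
```

```text
t 27.55 tcp [ 0.3802 -0.3446  0.162 ] F [-0.4058  0.4079  0.3434] lid [ 0.4948 -0.156   0.0528] err 0.0003 lid-tcp along -0.2038
top s,l mm [1.54 5.76] resid px [-0.  0.] area model/seen 132.59375 113
side s,l mm [-0.87  6.11] resid px [-0.05  0.  ] area model/seen 173.109375 144
tail end -> mark 0.5000000000000426 front end -> mark -3.9999999999999343
```

View pics/t7.png

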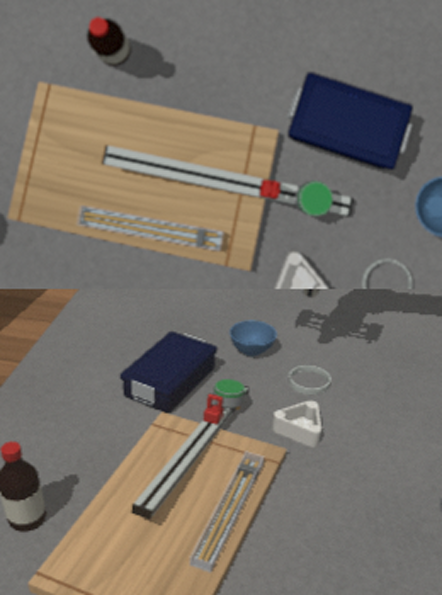

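The hanger stands over the edge to within about 1 mm on average, with individual estimates from −1 to +2 mm. The rail is tipped, the ring lies flat and clear, and nothing else has moved. Handing in.

```bash
python3 -c "
from workcell import *
print(job_done())"
```

```text
the job is handed in; nothing more can be done
None
```

I handed the job in at about 28 s: the egg ring lies flat out of the way, the rail is tipped with its tin end on the bench, and by the images the red hanger's middle is within about 1–2 mm of the board's edge.

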